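# Load the plain bar behind the rack's gravity catches

## Task

Pick the long plain round bar (not the headed bolt, nor the short bar) out of the cluttered black case and load it level into the two-cheeked metal rack, whose end stop is clamped at an unknown depth: lay it across the front ledges and slide it in so that the bar itself lifts both hinged catches, until you feel it stop and both have dropped shut behind it, and the bar, about centred between the cheeks, is let go. Slide it home gently without ramming the rack, keep the gripper off the rack and its catches, leave the bolt and the short bar in the case, and do not disturb the bowl or the pliers.

Things in the scene. Friction and masses are not known exactly. Their poses are not given: they have to be found in the camera images.
- bar: The target: plain round steel bar, 16 mm diameter, 200 mm long, 0.2 to 0.4 kg, no head. Origin at its middle on the axis; x runs along it, to its upper end at the start. It leans in the case along the case's x, 22 degrees off level: low end on the floor by the wall nearest the robot, resting in one of three notches of the divider beyond its middle, upper end out over the rim.
- bolt: Steel bolt, to be left in the case: same 16 mm shank, 202 mm long in all, with a hexagon head (about 30 mm over corners, 12 mm long) at its upper end. Leans in another notch at the same slope. Origin on its axis 100 mm from its lower end, x towards the head.
- short_bar: Short plain round steel bar, to be left in the case: 16 mm diameter, 155 mm long, leaning in another notch at the same slope. Origin on its axis 100 mm from its lower end, x towards its upper end.
- case: Fixed open black plastic case, 220 mm (x) by 240 mm (y), 64 mm high, walls 5 mm. Origin under its centre, x away from the robot. A divider across it at x = +23 mm is 6 mm thick and 52 mm high, with teeth to 62 mm between three 19 mm notches at y = -48, +12 and +72 mm, one bar in each. Lid hinged on the rim at y = -120 mm, standing upright, 240 mm tall.
- case_floor (a point): Centre of the case's inner floor, 5 mm over the bench. Small loose rings, a bush and a plug, up to 22 mm high, lie about on it.
- case_lid (a joint): Angle of the case's stiff lid, rad: 0 shut, 1.57 upright; it starts at 1.6 to 1.9 (leaning outwards). Need not be moved.
- rack: Fixed metal rack. Origin on the bench; x runs along a loaded bar, y is the way a bar is slid in. Base plate 190 x 165 mm, 8 thick. Two cheeks 10 mm thick at x = -65 and +65 mm, 120 mm clear between. Each has a level ledge, top z = 62 mm, from y = -85 to +75 mm. On it sits a clamped carriage with the closed slot ends, a roof (z = 88 to 96 mm) over the slot and the two catches.
- rack_seat (a point): Home of the bar's middle with the carriage at its foremost setting: rack x = 0, y = 0, z = 70 mm. Axes as the rack. The carriage is clamped, rigid, 0 to 30 mm farther along +y, differently each time and not reported: the true home is that much farther, where the bar meets the slot ends. Between the cheeks the carriage has only a low crossbar, top z = 38 mm.
- rack_mouth (a point): Where the bar's middle is when laid on the ledges clear in front of the catches: rack x = 0, y = -68 mm, z = 70 mm. Axes as the rack. Slid on in +y it meets the catch ramps 39 mm before its home; 1 to 3 N lifts both catches by some 0.3 rad, and about 3 mm before home they drop behind it.
- catch_near (a joint): Angle of the catch outside the rack's -x cheek, rad: 0 shut, grows as the nose lifts, at most 0.8; falls by its own 80 g. A 7 mm thick hook at rack x = -75.5 mm. Counted from the home of the bar's axis: pivot 30 mm beyond at z = 66 mm, nose 13 to 23 mm before, down to z = 66 mm, then a 45 degree ramp up to z = 90 mm at 47 mm before. Top z = 96 mm shut, 125 mm lifted by a bar.
- catch_far (a joint): The same for the catch outside the rack's +x cheek (x = +75.5 mm).
- bowl: Bystander: white melamine bowl, 130 mm across, 55 mm high. Origin under its centre.
- pliers: Bystander: steel snap-ring pliers, 155 mm long, 10 mm high. Origin under the pivot.
There are look-alikes about, which are no part of the job. Leave any green or pink look-alike of the bar alone.

How it is judged:
By the outcome, as a careful person would: the job done as asked, in the order asked, and still so for the second after the job is handed in, with the robot touching nothing.
It also fails if it takes over 48 s, if anything falls off the work surface, if the arm or the gripper's body presses on something with over 40 N, if the wrist force passes 120 N, or if a joint passes its speed limit or range.

## Robot

A 6-joint arm with a two-finger parallel gripper is mounted at the origin on the work surface. World frame = base frame: x ahead of the robot, y to its left, z up, the work surface at z = 0. Lengths are in m, angles in rad, forces in N, time in s.
With the tool pointing down it reaches from about 0.25 to 0.775 m from the base axis. Payload 4 kg.
Tool frame: the origin (TCP) lies between the finger pads; the fingertips stand 25 mm ahead of it and the grasp point (between the pads) lies 6 mm ahead of it (robot.tip_reach is the distance from the TCP to the fingertips, in m); z points along the fingers, y is the line along which they close (so a half turn about z gives the same grasp; the last joint's range is limited). The gripper opens to 94 mm and grips with 3 to 60 N. Pads are 16 mm wide; open, the fingers measure 119 mm over their backs; the gripper's body (75 mm by 177 mm) begins 78 mm behind the grasp point.
Start: joints at [1.06, 0.087, 1.371, -0, 1.684, -0.103], TCP at [0.218, 0.505, 0.231] pointing down, gripper open.
Joint ranges: [-3.1, 3.1], [-0.76, 2.03], [0.27, 2.55], [-1.08, 4.22], [0.17, 2.65], [-2.57, 2.57]. Speed limits (rad/s): [2.79, 2.79, 3.14, 3.14, 3.14, 3.14].

## Interface

Orientations are given as [roll, pitch, yaw] about the fixed x, y, z axes, in that order (R = Rz(yaw) Ry(pitch) Rx(roll)).
In Python, from bench import sensors, snapshot, camera_info, ticket, robot gives the robot as it stands.
- The arm moves only by the tool arm_command, never from a script. Its argument "plan" is a list of rows, each an object with "grip": the closure, from -1 (fully open) to 1 (shut); "slide": the shift along the tool's x, y, z normalised to -1 to 1, where 1 is 500 mm, a list of three; "spin": the turn about the tool's z normalised to -1 to 1, where 1 is 5 degrees. A call has 1 to 10 rows; each row shifts and turns the commanded pose from where the row before left it, along the tool's axes as they then stand; what a row does not reach is not made up. A row lasts 1/8 s, in which the tool goes at most 62.5 mm and 10.7 degrees, less where a joint would pass 70% of its speed; a pose out of reach is approached as far as the arm can. A call with a number of a shift or a turn outside -1 to 1 is refused whole. A call with a gripper value outside its range is refused whole. The fingers move at their own pace and stop on an object; the grip force is fixed at half the most. Time passes only in rows, so rows that do not move let the fingers close. It gives the time, the measured TCP pose, the force, the opening and the grip force at its end, in the units of the state.
- sensors.get_obs(): the state, without advancing time (a new reading comes with each control period).
- snapshot(name): name is "scene" or "side" or "wrist"; returns the picture (400x640x3 uint8, red, green, blue); there is no depth.
- camera_info(name): a dict with "fx", "fy", "cx", "cy" (pixels), "position" and "rotation" of the camera in the world. Camera axes: x right, y up, looking along -z (the intrinsics and any distortion apply to the point x, -y, -z); pixel columns grow to the right and rows downward; lengths in m; the calibration is good to about 2 mm. A picture is of the moment at which its call begins: read the wrist's pose just before it. camera_info takes no time and is no camera call; for the wrist camera it gives the pose at the moment of the call.
- ticket.close_job(): hands the job in; it is judged then, once.
The state is a dict: "time": time; "joint_positions": joint angles; "qvel": joint speeds; "joint_torque": joint torques, N m; "tool_pos": TCP position; "ee_rot": TCP orientation; "wrist_force": force on the tool from outside, world axes, zero at the start; "wrist_torque": the same for the moment, N m; "width": finger opening in m; "finger_force": force on a finger pad.
Only numpy, scipy, OpenCV 4.12 (cv2) and the standard library are available. Lean on these libraries where they do the work, as an engineer would, in place of code of your own. Each camera call takes 0.05 s, during which the arm holds its last target. There are 200 camera calls.

## Working session

There is one attempt and no reset: what is moved stays moved. The work goes in short steps, Python scripts to look and compute and a tool call to move; the robot and the scene stay as the last step left them, time stands still between calls to the robot, and variables do not carry over. Pictures are saved under pics/ and viewed, at most 10 in all, crops included, and the job is handed in when it is done.

Besides the shell and the picture viewer there is one more tool, called in YAML: its name, and indented under it one key for each argument. arm_command: Moves the arm, as the interface text tells. Scaled input: -1 to 1 covers 500 mm each way for a shift and 5 degrees each way for a turn. Its arguments: {"type":"object","properties":{"plan":{"type":"array","items":{"type":"object","properties":{"grip":{"type":"number"},"slide":{"type":"array","items":{"type":"number"}},"spin":{"type":"number"}}}}},"required":["plan"]}

```bash
ls; mkdir -p pics; python3 - <<'E'
from bench import sensors, snapshot, camera_info, robot
import cv2
for n in("scene","side"):
    cv2.imwrite(f"pics/{n}0.png",snapshot(n)[:,:,::-1])
for n in("scene","side","wrist"):
    print(n,camera_info(n))
print(sensors.get_obs())
print([a for a in dir(robot) if a[0]!='_'])
E
```

```text
pics
scene {'fx': 385.94521561933345, 'fy': 385.94521561933345, 'cx': 315.07801274195367, 'cy': 196.82766896410212, 'position': array([1.37540609, 0.06884555, 0.59122244]), 'rotation': array([1.02635537, 0.00262428, 1.79214619])}
side {'fx': 419.13845392526315, 'fy': 419.13845392526315, 'cx': 322.16031552282533, 'cy': 207.01900666813725, 'position': array([-0.06455148, -0.58341707,  0.98012698]), 'rotation': array([ 0.73341794,  0.01177999, -0.92076472])}
wrist {'fx': 311.6782366630126, 'fy': 311.6782366630126, 'cx': 319.6438975881826, 'cy': 199.81188017525014, 'position': array([0.1514506 , 0.53371749, 0.38434436]), 'rotation': array([-2.51888038e-01,  8.34382434e-04,  1.16327954e+00])}
{'time': 0.1, 'joint_positions': array([ 1.05993794e+00,  8.79449992e-02,  1.37207229e+00, -3.09932708e-05,
        1.68359259e+00, -1.03102245e-01]), 'qvel': array([ 0.00053789, -0.00153111, -0.00365521,  0.00081963,  0.00132781,
       -0.00063114]), 'joint_torque': array([ 2.26744603e-03, -3.41250837e+01, -3.03301334e+01,  7.21338345e-02,
        3.03982396e-02, -1.01012370e-04]), 'tool_pos': array([0.21790596, 0.5045236 , 0.22940188]), 'ee_rot': array([-3.13958297e+00, -1.76972255e-04,  2.73383287e+00]), 'wrist_force': array([ 0.05271801, -0.80186712, -1.08621735]), 'wrist_torque': array([ 0.03998554, -0.02563281,  0.04685276]), 'finger_force': 0.0, 'width': 0.09418651888138653}
['IKError', 'tip_reach']
```

View pics/scene0.png

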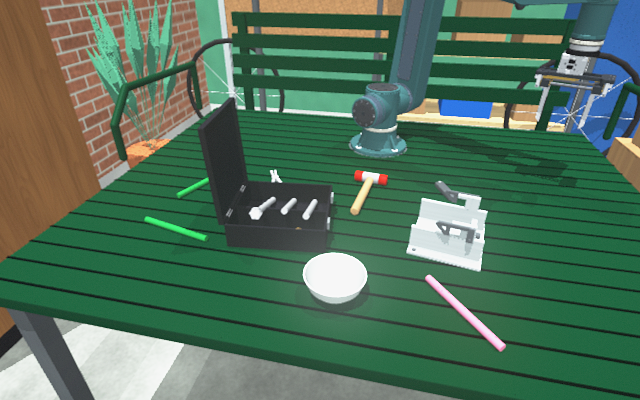

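View pics/side0.png

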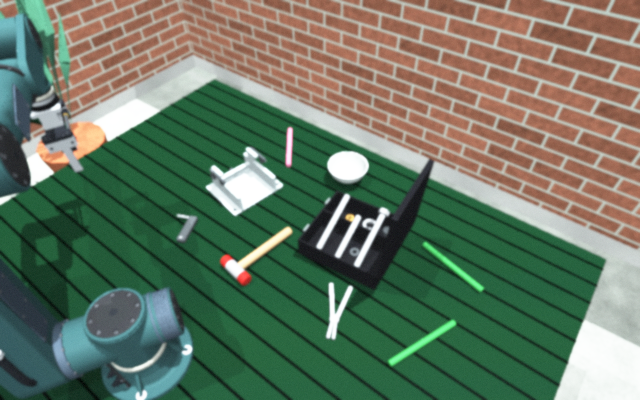

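Candidates: the side view shows three grey rods in the case. The headed bolt runs to (385,212). The short one is at (340,255)–(357,217). The long plain one, at (323,247)–(347,197), is farthest from the lid. Green bars (450,265) and (423,342), and the pink bar (289,146), are look-alikes to leave alone. The rack is at side (245,185).

```bash
cat > h.py <<'E'
import numpy as np, cv2
from scipy.spatial.transform import Rotation as R
from bench import sensors, snapshot, camera_info, ticket, robot
def ray(c,px):
    d=np.array([(px[0]-c['cx'])/c['fx'],-(px[1]-c['cy'])/c['fy'],-1.])
    return np.array(c['position']),R.from_euler('xyz',c['rotation']).as_matrix()@d
def onz(c,px,z):
    p,d=ray(c,px); return p+d*(z-p[2])/d[2]
def proj(c,P):
    q=R.from_euler('xyz',c['rotation']).as_matrix().T@(np.atleast_2d(P)-c['position']).T
    return np.stack([c['cx']-c['fx']*q[0]/q[2],c['cy']+c['fy']*q[1]/q[2]],1)
def tri(c1,p1,c2,p2):
    a,u=ray(c1,p1);b,v=ray(c2,p2)
    s=np.linalg.lstsq(np.stack([u,-v],1),b-a,rcond=None)[0]
    return (a+u*s[0]+b+v*s[1])/2,np.linalg.norm(a+u*s[0]-b-v*s[1])
E
python3 - <<'E'
from h import *
c=camera_info("side")
for n,p,z in [("bar low",(323,247),.015),("bar hi",(347,197),.09),("case near R",(303,245),0.03),("rackFL",(207,187),.008),("rackFR",(238,212),.008),("rackR",(282,185),.008),("bowl",(348,168),.03),("pliers",(335,310),.005)]:
    print(n,onz(c,p,z).round(3))
im=cv2.imread("pics/side0.png")
a=cv2.resize(im[175:295,290:440],None,fx=4,fy=4,interpolation=3)
cv2.imwrite("pics/case_crop.png",a)
E
```

```text
bar low [ 0.5   -0.143  0.015]
bar hi [ 0.642 -0.124  0.09 ]
case near R [ 0.463 -0.1    0.03 ]
rackFL [0.471 0.312 0.008]
rackFR [0.454 0.153 0.008]
rackR [0.625 0.121 0.008]
bowl [ 0.801 -0.02   0.03 ]
pliers [ 0.365 -0.284  0.005]
```

View pics/case_crop.png

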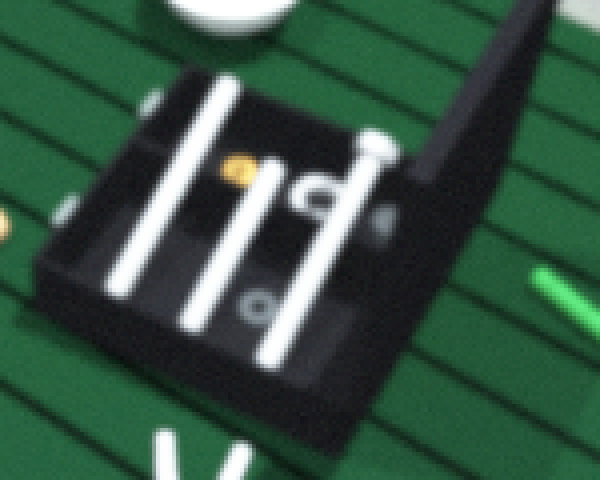

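The crop confirms it: the leftmost rod, crop (118,290)–(230,82), is long, plain and headless. The middle one is short and the right one is headed. Next I move up to look at the case and rack from near.

arm_command:
  plan:
    - {"grip": -1,"slide": [-0.088,-0.061,-0.014],"spin": 0}
    - {"grip": -1,"slide": [-0.088,-0.061,-0.014],"spin": 0}
    - {"grip": -1,"slide": [-0.088,-0.061,-0.014],"spin": 0}
    - {"grip": -1,"slide": [-0.088,-0.061,-0.014],"spin": 0}
    - {"grip": -1,"slide": [-0.088,-0.061,-0.014],"spin": 0}
    - {"grip": -1,"slide": [-0.088,-0.061,-0.014],"spin": 0}
    - {"grip": -1,"slide": [-0.088,-0.061,-0.014],"spin": 0}
    - {"grip": -1,"slide": [-0.088,-0.061,-0.014],"spin": 0}
    - {"grip": -1,"slide": [-0.088,-0.061,-0.014],"spin": 0}
    - {"grip": -1,"slide": [-0.088,-0.061,-0.014],"spin": 0}

```text
time: 1.35
tool_pos: [0.5016, 0.0488, 0.3002]
ee_rot: [3.141, -0.001, 2.734]
wrist_force: [1.3, 0.1, -0.4]
width: 0.0944
finger_force: 0.0
```

arm_command:
  plan:
    - {"grip": 0,"slide": [0,0,0],"spin": -1}
    - {"grip": 0,"slide": [0,0,0],"spin": -1}
    - {"grip": 0,"slide": [0,0,0],"spin": -1}
    - {"grip": 0,"slide": [0,0,0],"spin": -1}
    - {"grip": 0,"slide": [0,0,0],"spin": -0.7}

```text
time: 1.98
tool_pos: [0.5009, 0.0504, 0.2998]
ee_rot: [3.141, -0.001, -3.137]
wrist_force: [-0.1, -0.8, 0.6]
width: 0.0484
finger_force: 0.0
```

```bash
python3 - <<'E'
from h import *
import pickle
o=sensors.get_obs(); c=camera_info("wrist"); im=snapshot("wrist")[:,:,::-1]
pickle.dump(c,open("w1.pkl","wb"))
cv2.imwrite("pics/w1raw.png",im); cv2.imwrite("pics/w1.png",cv2.resize(im,(800,500),interpolation=3))
print(o['tool_pos'],o['ee_rot'],o['width'],c,o['joint_positions'])
E
```

```text
[0.5008708  0.05038726 0.29982158] [ 3.14149619e+00 -1.26838319e-03 -3.13714863e+00] 0.04837918585172295 {'fx': 311.6782366630126, 'fy': 311.6782366630126, 'cx': 319.6438975881826, 'cy': 199.81188017525014, 'position': array([0.42853663, 0.05033587, 0.45480794]), 'rotation': array([-2.51280379e-01, -1.15742289e-03,  1.57551375e+00])} [-1.24607753e-02 -1.92967320e-02  1.34430159e+00  7.73552603e-05
  1.81785763e+00 -1.58768220e+00]
```

View pics/w1.png

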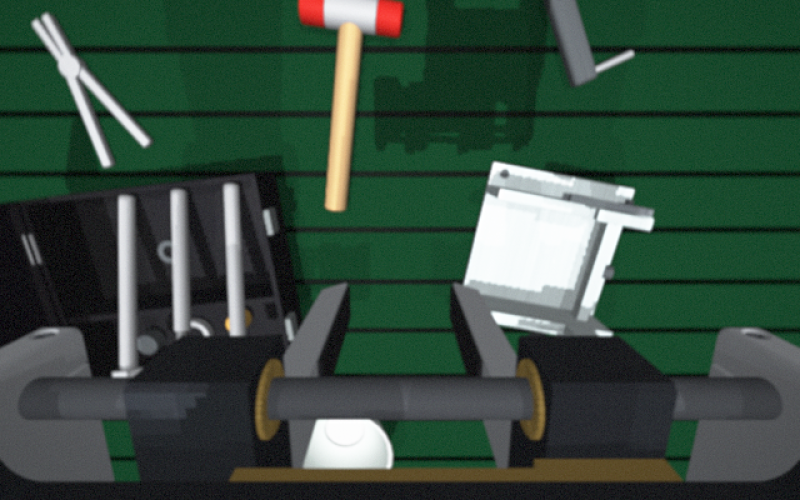

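The wrist view (800-px scale) shows the bar at (231,185)–(236,335), the short bar at (180,190) and the bolt at (127,195). The rack is at (550,250), with its catches and crossbar on the right, so its open front faces world −y. I'll fit the bar's pose and a rack model now.

```bash
cat > fit.py <<'E'
from h import *
import pickle
from scipy.optimize import least_squares
def rackpts(x,y,t,P):
    P=np.atleast_2d(P)/1000.; c,s=np.cos(t),np.sin(t)
    return np.stack([x+c*P[:,0]-s*P[:,1],y+s*P[:,0]+c*P[:,1],P[:,2]],1)
E
python3 - <<'E'
from fit import *
c=pickle.load(open("w1.pkl","rb")); im=cv2.imread("pics/w1raw.png"); g=im.min(2).astype(float)
# bar centreline rows
rows=[]
for r in range(150,255,8):
    seg=g[r,170:205]; m=seg>110
    if m.any():
        k=np.where(m)[0]; rows.append((170+k.min(),170+k.max(),r))
print(rows)
for r in range(140,156): print(r,g[r,182:190:2],end=' ')
s=camera_info("side"); si=cv2.imread("pics/side0.png").min(2)
# bar: unknown x,y,theta of middle
lo_w=np.array([(a+b)/2 for a,b,r in rows]); rr=np.array([r for a,b,r in rows])
def axis(p,u):
    ct=np.cos(np.radians(22)); 
    return np.array([p[0]+u*ct*np.cos(p[2]),p[1]+u*ct*np.sin(p[2]),.0499+u*np.sin(np.radians(22))])
def res(p):
    A=proj(c,[axis(p,u) for u in np.linspace(-.095,.1,30)])
    e1=np.interp(rr,A[:,1],A[:,0])-lo_w
    B=proj(s,[axis(p,-.097),axis(p,.097)])
    e2=(B-np.array([(320,246.5),(347,197)]))*0.7
    return np.r_[e1*0.7,e2.ravel()]
f=least_squares(res,[.57,-.13,.1]); print(f.x,np.degrees(f.x[2]),res(f.x).round(1)); print(proj(c,[axis(f.x,-.1)]))
# rack initial from base corners (800-scale px): FL(-95,-82.5) FR(95,-82.5)?
q=[onz(c,(a/1.25,b/1.25),.008).round(3) for a,b in [(493,162),(463,285),(635,188),(610,335)]]; print(q)
cv2.imwrite("pics/rack_raw.png",cv2.resize(im[120:280,360:540],None,fx=4,fy=4,interpolation=3)[:600])
E
```

```text
[(np.int64(178), np.int64(189), 150), (np.int64(179), np.int64(190), 158), (np.int64(179), np.int64(190), 166), (np.int64(179), np.int64(190), 174), (np.int64(180), np.int64(191), 182), (np.int64(180), np.int64(191), 190), (np.int64(180), np.int64(191), 198), (np.int64(181), np.int64(191), 206), (np.int64(181), np.int64(191), 214), (np.int64(182), np.int64(192), 222), (np.int64(182), np.int64(192), 230), (np.int64(182), np.int64(193), 238), (np.int64(183), np.int64(193), 246), (np.int64(183), np.int64(193), 254)]
140 [20. 27. 31. 37.] 141 [42. 34. 38. 40.] 142 [47. 46. 48. 47.] 143 [62. 50. 52. 54.] 144 [45. 41. 41. 37.] 145 [58. 54. 50. 33.] 146 [98. 93. 79. 56.] 147 [152. 149. 132.  93.] 148 [184. 180. 159. 124.] 149 [205. 202. 178. 145.] 150 [212. 210. 189. 151.] 151 [222. 220. 195. 155.] 152 [226. 219. 195. 157.] 153 [227. 219. 203. 159.] 154 [223. 219. 201. 160.] 155 [226. 222. 203. 165.] [ 0.5724452  -0.13033645  0.11461968] 6.567223688598411 [ 0.4 -0.3 -0.1  0.1 -0.3 -0.1  0.2  0.1  0.3 -0.1  0.2  0.1 -0.   0.2
 -0.9  3.   1.9 -2.5]
[[183.89978762 156.9461974 ]]
[array([0.441, 0.156, 0.008]), array([0.587, 0.129, 0.008]), array([0.469, 0.319, 0.008]), array([0.653, 0.316, 0.008])]
```

View pics/rack_raw.png

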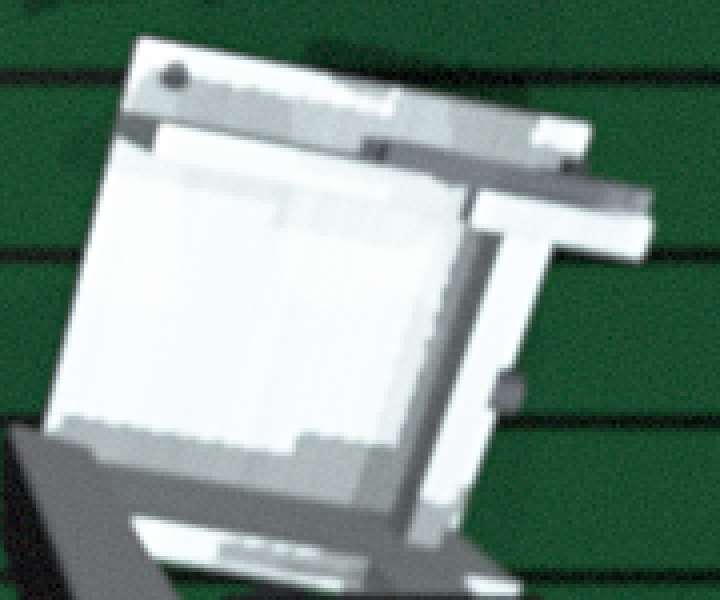

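```bash
python3 - <<'E'
from fit import *
c=pickle.load(open("w1.pkl","rb")); s=camera_info("side"); k=camera_info("scene")
g=cv2.imread("pics/scene0.png").min(2)
for r in range(196,224,2): print(r,g[r,296:324:2])
sl=np.radians(22)
def P(p,u,v):  # v: offset perpendicular, upward in the bar's vertical plane
    h=u*np.cos(sl)-v*np.sin(sl)
    return [p[0]+h*np.cos(p[2]),p[1]+h*np.sin(p[2]),.0499+u*np.sin(sl)+v*np.cos(sl)]
rr=np.arange(150,255,8); mid=np.array([183.5,184.5,184.5,184.5,185.5,185.5,185.5,186,186.5,187,187,187.5,188,188])
def res(p,w=1):
    A=proj(c,[P(p,u,.003) for u in np.linspace(-.1,.1,30)])
    e1=np.interp(rr,A[:,1],A[:,0])-mid
    lw=proj(c,[P(p,-.1,.008)])[0,1]-146.8
    B=proj(s,[P(p,-.1,.002),P(p,.1,.004)])-np.array([(319,248.7),(347.8,194.8)])
    return np.r_[e1*0.5,lw,B.ravel()]
f=least_squares(res,[.57,-.13,.1]); print(f.x,np.degrees(f.x[2]),res(f.x).round(1))
print("scene pred hi",proj(k,[P(f.x,.1,0),P(f.x,0,0)]))
FL=onz(c,(393.7,129.5),.008);RL=onz(c,(508,150.5),.008);E=onz(c,(371.2,227.5),.008)
print(FL,RL,E,np.linalg.norm(RL-FL))
t1=np.arctan2(-(RL-FL)[0],(RL-FL)[1]); t2=np.arctan2((E-FL)[1],(E-FL)[0]); print(np.degrees([t1,t2]))
t=(t1+t2)/2; m=(FL+RL)/2; o=m[:2]+.095*np.array([np.cos(t),np.sin(t)])
print("rack",o,np.degrees(t)); print(rackpts(*o,t,[[0,-68,70],[0,0,70],[0,30,70]]))
E
```

```text
196 [53 57 54 57 57 58 56 55 59 53 58 59 55 60]
198 [61 57 56 56 57 58 60 59 53 45 52 57 62 59]
200 [145  54  59  58  55  58  57  54 163 245 191  54  60  61]
202 [ 83  62  63  62  61  66  60 106 243 232 179  53  59  62]
204 [ 58  72  72  70  70  69  65 225 239 210 107  60  73  69]
206 [ 62  71  72  73  72  70 178 243 225 160  54  69  74  73]
208 [ 63  75  73  75  71  96 244 235 193  98  57  70  76  75]
210 [ 65  65  69  70  64 225 239 218 145  69  73  77  75  75]
212 [ 56  59  60  53 174 239 226 176  84  62  63  64  63  64]
214 [ 58  59  60  90 242 239 219 127  56  62  63  61  64  65]
216 [ 58  62  58 152 239 233 236  68  57  65  64  64  65  63]
218 [ 57  62  61  77 225 241 156  57  58  63  66  67  66  65]
220 [63 61 63 61 60 71 56 62 64 62 67 66 66 67]
222 [62 62 66 63 64 67 64 63 62 62 68 66 69 67]
[ 0.56355844 -0.1287071   0.11023125] 6.315785654584109 [ 0.1 -0.2 -0.1  0.1 -0.2 -0.1  0.1  0.  -0.1 -0.2 -0.  -0.1 -0.2 -0.
  2.1 -3.4  4.5  0.1 -1.2]
scene pred hi [[304.98469349 216.66667377]
 [310.00704752 208.61682676]]
[0.44119009 0.15454762 0.008     ] [0.46958799 0.31912948 0.008     ] [0.58618989 0.12969911 0.008     ] 0.16701385473197328
[-9.78974681 -9.72428   ]
rack [0.54901489 0.22073889] -9.757013408462324
[[0.53749093 0.15372248 0.07      ]
 [0.54901489 0.22073889 0.07      ]
 [0.554099   0.25030495 0.07      ]]
```

arm_command:
  plan:
    - {"grip": 0,"slide": [-0.025,-0.072,0.056],"spin": 0}
    - {"grip": 0,"slide": [-0.025,-0.072,0.056],"spin": 0}
    - {"grip": 0,"slide": [-0.025,-0.072,0.056],"spin": 0}
    - {"grip": 0,"slide": [-0.025,-0.072,0.056],"spin": 0}
    - {"grip": 0,"slide": [-0.025,-0.072,0.056],"spin": 0}
    - {"grip": 0,"slide": [0,0,0],"spin": -0.6}
    - {"grip": 0,"slide": [0,0,0],"spin": -0.6}
    - {"grip": 0,"slide": [0,0,0.04],"spin": 0}
    - {"grip": 0,"slide": [0,0,0.04],"spin": 0}
    - {"grip": 0,"slide": [0,0,0],"spin": 0}

```text
time: 3.28
tool_pos: [0.5625, -0.1289, 0.118]
ee_rot: [3.139, -0.005, -3.035]
wrist_force: [-0.4, -0.7, -0.2]
width: 0.0469
finger_force: 0.0
```

```bash
python3 - <<'E'
from h import *
import pickle
o=sensors.get_obs(); c=camera_info("wrist"); im=snapshot("wrist")[:,:,::-1]
pickle.dump(c,open("w2.pkl","wb"))
cv2.imwrite("pics/w2raw.png",im)
sl=np.radians(22); p=(.5636,-.1287,.1102)
v=im.copy()
for u in (-.1,-.05,0,.05,.1):
    h=u*np.cos(sl); q=proj(c,[[p[0]+h*np.cos(p[2]),p[1]+h*np.sin(p[2]),.0499+u*np.sin(sl)]])[0]
    cv2.circle(v,(int(q[0]),int(q[1])),2,(0,0,255),-1); print(u,q.round(1))
cv2.imwrite("pics/w2.png",cv2.resize(v,(800,500),interpolation=3))
print(o['tool_pos'],o['ee_rot'],o['width'])
E
```

```text
-0.1 [318.3  95.2]
-0.05 [318.5 156.3]
0 [318.8 221. ]
0.05 [319.1 289.4]
0.1 [319.4 362.1]
[ 0.56247642 -0.12893165  0.1179678 ] [ 3.13931372 -0.0047671  -3.03515362] 0.04688545705426844
```

View pics/w2.png

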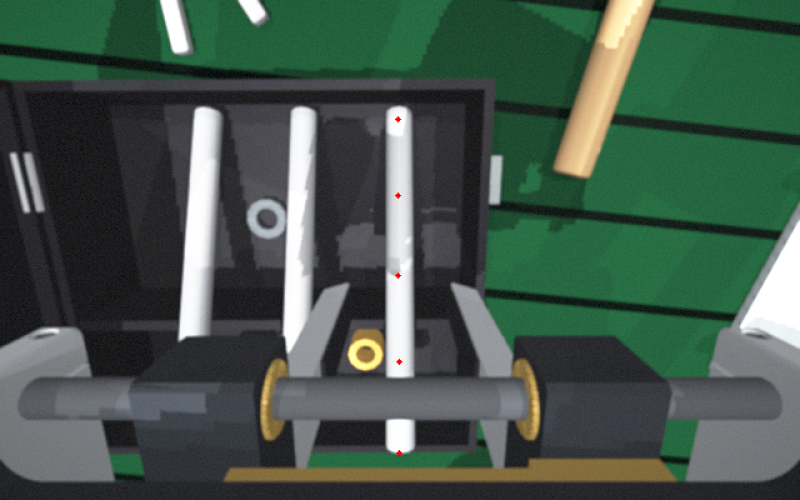

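The bar lies centred between the fingers, with both ends, (398,107) and (400,452), near the model's. Lowering and gripping.

arm_command:
  plan:
    - {"grip": 0,"slide": [0,0,0.04],"spin": 0}
    - {"grip": 0,"slide": [0,0,0.04],"spin": 0}
    - {"grip": 0,"slide": [0,0,0.038],"spin": 0}
    - {"grip": 0,"slide": [0,0,0],"spin": 0}
    - {"grip": 1,"slide": [0,0,0],"spin": 0}
    - {"grip": 1,"slide": [0,0,0],"spin": 0}
    - {"grip": 1,"slide": [0,0,0],"spin": 0}
    - {"grip": 1,"slide": [0,0,0],"spin": 0}
    - {"grip": 1,"slide": [0,0,0],"spin": 0}

```text
time: 4.45
tool_pos: [0.5643, -0.1295, 0.062]
ee_rot: [-3.141, 0.001, -3.034]
wrist_force: [-0.8, 0.3, 1.4]
width: 0.0156
finger_force: 30.0
```

arm_command:
  plan:
    - {"grip": 1,"slide": [0,0,-0.012],"spin": 0}
    - {"grip": 1,"slide": [0,0,-0.02],"spin": 0}
    - {"grip": 1,"slide": [0,0,-0.03],"spin": 0}
    - {"grip": 1,"slide": [0,0,-0.04],"spin": 0}
    - {"grip": 1,"slide": [0,0,-0.04],"spin": 0}
    - {"grip": 1,"slide": [0,0,-0.04],"spin": 0}
    - {"grip": 1,"slide": [0,0,-0.03],"spin": 0}
    - {"grip": 1,"slide": [0,0,-0.016],"spin": 0}
    - {"grip": 1,"slide": [0,0,0],"spin": 0}

```text
time: 5.58
tool_pos: [0.5643, -0.1295, 0.1761]
ee_rot: [-3.141, 0.001, -3.035]
wrist_force: [0.0, 0.4, -3.8]
width: 0.0153
finger_force: 30.0
```

```bash
python3 - <<'E'
from h import *
import pickle
o=sensors.get_obs(); c=camera_info("wrist"); im=snapshot("wrist")[:,:,::-1]; s=snapshot("side")[:,:,::-1]
pickle.dump(c,open("w3.pkl","wb"))
cv2.imwrite("pics/w3raw.png",im);cv2.imwrite("pics/s3raw.png",s)
a=cv2.resize(im,(640,400)); b=cv2.resize(s[120:300,290:440],None,fx=2.2,fy=2.2)
b=cv2.copyMakeBorder(b,0,max(0,400-b.shape[0]),0,0,cv2.BORDER_CONSTANT)[:400]
v=cv2.resize(np.hstack([a,b]),None,fx=.82,fy=.82,interpolation=3); print(v.shape); cv2.imwrite("pics/v3.png",v)
for k in ('tool_pos','ee_rot','width','wrist_force','wrist_torque','joint_positions'): print(k,o[k].round(4) if hasattr(o[k],'round') else o[k])
E
```

```text
(328, 795, 3)
tool_pos [ 0.5643 -0.1295  0.1761]
ee_rot [-3.1412e+00  1.1000e-03 -3.0345e+00]
width 0.015316190389351439
wrist_force [ 0.0144  0.4411 -3.7744]
wrist_torque [ 0.1104 -0.0275 -0.0311]
joint_positions [-3.2360e-01  1.6700e-01  1.3897e+00  1.0000e-04  1.5838e+00 -2.0014e+00]
```

View pics/v3.png

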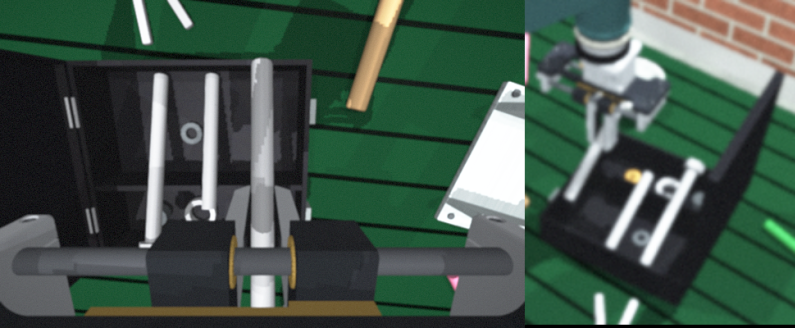

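The bar is held and still tilted; the bolt and short bar remain in the case. Now over to the rack mouth.

arm_command:
  plan:
    - {"grip": 1,"slide": [0,0.05,0],"spin": 0.3}
    - {"grip": 1,"slide": [0,0.08,0],"spin": 0.3}
    - {"grip": 1,"slide": [0,0.08,0],"spin": 0.4}
    - {"grip": 1,"slide": [0,0.08,0],"spin": 0.4}
    - {"grip": 1,"slide": [0,0.08,0],"spin": 0.4}
    - {"grip": 1,"slide": [0,0.08,0],"spin": 0.4}
    - {"grip": 1,"slide": [0,0.07,0],"spin": 0.4}
    - {"grip": 1,"slide": [0,0.03,0],"spin": 0.4}
    - {"grip": 1,"slide": [0,0.01,0],"spin": 0.2}
    - {"grip": 1,"slide": [0,0,0],"spin": 0}

```text
time: 6.92
tool_pos: [0.563, 0.1496, 0.1747]
ee_rot: [-3.141, -0.001, 2.97]
wrist_force: [-0.3, 0.2, -2.5]
width: 0.0152
finger_force: 30.0
```

```bash
python3 - <<'E'
from fit import *
o=sensors.get_obs(); c=camera_info("wrist"); im=snapshot("wrist")[:,:,::-1].copy()
pickle.dump(c,open("w4.pkl","wb"))
cv2.imwrite("pics/w4raw.png",im)
r=(.5490,.2207,np.radians(-9.76))
for a in [(-95,-82.5,8),(-95,82.5,8),(95,-82.5,8),(-70,-85,62),(-60,-85,62),(-70,75,62),(60,-85,62)]:
    q=proj(c,rackpts(*r,a))[0]; print(a,q.round(1)); cv2.circle(im,(int(q[0]),int(q[1])),2,(0,0,255),-1)
t=o['tool_pos']; print(t,o['ee_rot'])
d=np.array([np.cos(r[2]),np.sin(r[2])]); e=np.array([-d[1],d[0]]); v=t[:2]-r[:2]; print("TCP in rack",v@d,v@e)
cv2.imwrite("pics/w4.png",cv2.resize(im,(800,500),interpolation=3))
E
```

```text
(-95, -82.5, 8) [303.6  67.8]
(-95, 82.5, 8) [475.2  67.6]
(95, -82.5, 8) [306.  251.2]
(-70, -85, 62) [297.6  90.1]
(-60, -85, 62) [297.9 103. ]
(-70, 75, 62) [494.4  89.9]
(60, -85, 62) [300.3 239.8]
[0.56298286 0.14961045 0.17472989] [-3.14080869e+00 -1.22074786e-03  2.96979593e+00]
TCP in rack 0.025831685733980057 -0.06769023473313523
```

View pics/w4.png

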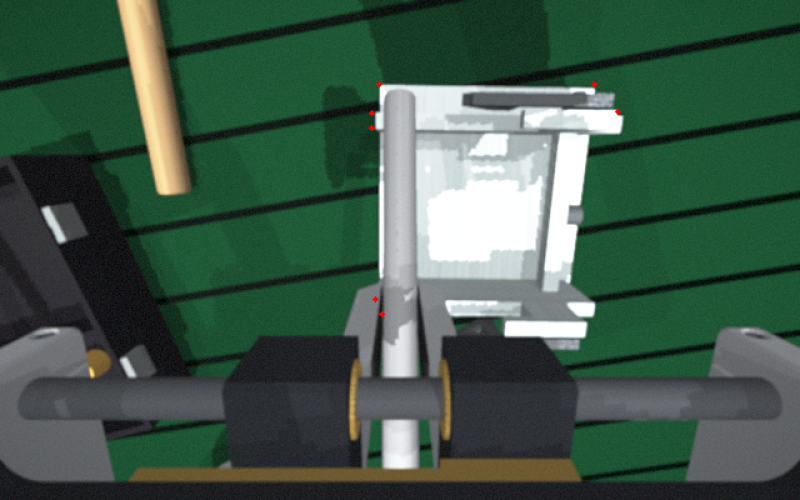

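arm_command:
  plan:
    - {"grip": 1,"slide": [0.025,0,0.02],"spin": 0}
    - {"grip": 1,"slide": [0.026,0,0.03],"spin": 0}
    - {"grip": 1,"slide": [0,0,0.03],"spin": 0}
    - {"grip": 1,"slide": [0,0,0.02],"spin": 0}
    - {"grip": 1,"slide": [0,0,0],"spin": 0}

```text
time: 7.6
tool_pos: [0.5379, 0.1538, 0.1242]
ee_rot: [-3.141, -0.002, 2.969]
wrist_force: [0.5, -0.1, -3.3]
width: 0.015
finger_force: 30.0
```

```bash
python3 - <<'E'
from fit import *
c=pickle.load(open("w4.pkl","rb"))
r=(.5490,.2207,np.radians(-9.76)); d=np.array([np.cos(r[2]),np.sin(r[2])]); e=np.array([-d[1],d[0]])
for n,px,z in [("catch front",(465,98),.093),("catch rear",(613,98),.093),("roof front near",(523,120),.096),("roof front far",(505,328),.096),("crossbar front",(545,200),.038)]:
    v=onz(c,(px[0]/1.25,px[1]/1.25),z)[:2]-r[:2]; print(n,(v@d).round(4),(v@e).round(4))
t=np.array([.56298,.14961,.17473])
for sl in np.radians([18,22,26]):
  for dd in (-.006,-.003,0,.003):
    P=t+np.r_[(dd-.1*np.cos(sl)-.008*np.sin(sl))*d,-.012+(dd-.1)*np.sin(sl)+.008*np.cos(sl)]
    print(np.degrees(sl),dd,proj(c,[P])[0].round(1))
g=cv2.imread("pics/w4raw.png").min(2)
print([ (r_,g[r_,320]) for r_ in range(66,80)])
for r_ in (80,140,200): k=np.where(abs(np.diff(g[r_,295:345].astype(int)))>25)[0]+295; print(r_,k)
E
```

```text
catch front -0.0751 -0.0298
catch rear -0.075 0.0546
roof front near -0.0629 0.0033
roof front far 0.0663 0.0016
crossbar front -0.01 0.0417
18.0 -0.006 [318.6  63.6]
18.0 -0.003 [318.6  68.9]
18.0 0 [318.7  74.3]
18.0 0.003 [318.7  79.7]
22.0 -0.006 [318.7  69. ]
22.0 -0.003 [318.7  74.1]
22.0 0 [318.7  79.3]
22.0 0.003 [318.7  84.4]
26.0 -0.006 [318.7  74.8]
26.0 -0.003 [318.7  79.7]
26.0 0 [318.7  84.6]
26.0 0.003 [318.7  89.6]
[(66, np.uint8(42)), (67, np.uint8(112)), (68, np.uint8(192)), (69, np.uint8(225)), (70, np.uint8(221)), (71, np.uint8(200)), (72, np.uint8(187)), (73, np.uint8(187)), (74, np.uint8(187)), (75, np.uint8(188)), (76, np.uint8(185)), (77, np.uint8(186)), (78, np.uint8(185)), (79, np.uint8(188))]
80 [302 303 306 307 331 332]
140 [301 302 303 305 306 332]
200 [301 302 303 306 333 342]
```

arm_command:
  plan:
    - {"grip": 1,"slide": [-0.004,0,0.01],"spin": 0}
    - {"grip": 1,"slide": [-0.004,0,0.01],"spin": 0}
    - {"grip": 1,"slide": [0,0,0.005],"spin": 0}
    - {"grip": 1,"slide": [0,0,0.005],"spin": 0}
    - {"grip": 1,"slide": [0,0,0.005],"spin": 0}
    - {"grip": 1,"slide": [0,0,0.005],"spin": 0}
    - {"grip": 1,"slide": [0,0,0],"spin": 0}

```text
time: 8.48
tool_pos: [0.5424, 0.1537, 0.106]
ee_rot: [3.141, 0.001, 2.969]
wrist_force: [0.6, 0.2, 1.0]
width: 0.0154
finger_force: 30.0
```

```bash
python3 - <<'E'
from h import *
o=sensors.get_obs(); print(o['tool_pos'],o['wrist_force'],o['wrist_torque'],o['ee_rot'])
E
```

```text
[0.54243767 0.15367667 0.10602042] [0.59340386 0.24670938 0.97845245] [-0.01740436  0.02859736  0.00457651] [3.14101239e+00 1.03588940e-03 2.96936184e+00]
```

arm_command:
  plan:
    - {"grip": 1,"slide": [0,0,0.004],"spin": 0}
    - {"grip": 1,"slide": [0,0,0.004],"spin": 0}
    - {"grip": 1,"slide": [0,0,0.004],"spin": 0}
    - {"grip": 1,"slide": [0,0,0.004],"spin": 0}
    - {"grip": 1,"slide": [0,0,0.004],"spin": 0}
    - {"grip": 1,"slide": [0,0,0],"spin": 0}

```text
time: 9.22
tool_pos: [0.5418, 0.1535, 0.0951]
ee_rot: [-3.141, -0.001, 2.969]
wrist_force: [1.4, -0.3, -0.1]
width: 0.0149
finger_force: 30.0
```

arm_command:
  plan:
    - {"grip": 1,"slide": [0,0,0.004],"spin": 0}
    - {"grip": 1,"slide": [0,0,0.004],"spin": 0}
    - {"grip": 1,"slide": [0,0,0.004],"spin": 0}
    - {"grip": 1,"slide": [0,0,0],"spin": 0}

```text
time: 9.72
tool_pos: [0.5419, 0.1536, 0.0892]
ee_rot: [-3.142, -0.0, 2.969]
wrist_force: [1.7, -1.3, 0.6]
width: 0.0154
finger_force: 30.0
```

arm_command:
  plan:
    - {"grip": 1,"slide": [0,0,0.003],"spin": 0}
    - {"grip": 1,"slide": [0,0,0.003],"spin": 0}
    - {"grip": 1,"slide": [0,0,0.003],"spin": 0}
    - {"grip": 1,"slide": [0,0,0],"spin": 0}

```text
time: 10.22
tool_pos: [0.542, 0.1536, 0.0848]
ee_rot: [3.142, -0.0, 2.969]
wrist_force: [1.3, -0.3, 0.3]
width: 0.0151
finger_force: 30.0
```

arm_command:
  plan:
    - {"grip": 1,"slide": [0,0,0.002],"spin": 0}
    - {"grip": 1,"slide": [0,0,0.002],"spin": 0}
    - {"grip": 1,"slide": [0,0,0],"spin": 0}

```text
time: 10.6
tool_pos: [0.5421, 0.1536, 0.0829]
ee_rot: [3.142, 0.0, 2.969]
wrist_force: [1.8, -0.6, 0.9]
width: 0.0153
finger_force: 30.0
```

arm_command:
  plan:
    - {"grip": 1,"slide": [0,0,0.002],"spin": 0}
    - {"grip": 1,"slide": [0,0,0.002],"spin": 0}
    - {"grip": 1,"slide": [0,0,0],"spin": 0}

```text
time: 10.98
tool_pos: [0.5421, 0.1536, 0.0809]
ee_rot: [3.142, -0.0, 2.969]
wrist_force: [2.0, -0.0, 1.0]
width: 0.015
finger_force: 30.0
```

arm_command:
  plan:
    - {"grip": 1,"slide": [0,0,0.002],"spin": 0}
    - {"grip": 1,"slide": [0,0,0],"spin": 0}

```text
time: 11.22
tool_pos: [0.5422, 0.1536, 0.0805]
ee_rot: [3.141, 0.0, 2.969]
wrist_force: [-0.1, -1.3, 3.7]
width: 0.015
finger_force: 30.0
```

arm_command:
  plan:
    - {"grip": 1,"slide": [0,0,0.002],"spin": 0}
    - {"grip": 1,"slide": [0,0,0],"spin": 0}

```text
time: 11.48
tool_pos: [0.5422, 0.1536, 0.0804]
ee_rot: [3.141, 0.001, 2.97]
wrist_force: [-0.5, -1.8, 7.7]
width: 0.0154
finger_force: 30.0
```

```bash
python3 - <<'E'
from fit import *
o=sensors.get_obs(); c=camera_info("wrist"); im=snapshot("wrist")[:,:,::-1]; cv2.imwrite("pics/w5raw.png",im)
t=o['tool_pos']; print(t,o['wrist_force'],o['wrist_torque'])
g=im.min(2); d=np.array([np.cos(-.1703),np.sin(-.1703)])
for sl in np.radians([0,4,8]):
    for dd in (-.0045,0):
        P=t+np.r_[(dd-.1*np.cos(sl)-.008*np.sin(sl))*d,-.0105+(dd-.1)*np.sin(sl)+.008*np.cos(sl)]; print(np.degrees(sl),dd,proj(c,[P])[0].round(1))
print([(r,int(g[r,318])) for r in range(0,40,2)]); 
for r in (20,40,80,120): k=np.where(abs(np.diff(g[r,285:350].astype(int)))>25)[0]+285; print(r,k)
E
```

```text
[0.54218643 0.15361789 0.0804385 ] [-0.47401171 -1.84658926  7.74727206] [-0.18377624  0.39204282 -0.00612984]
0.0 -0.0045 [318.4  48.2]
0.0 0 [318.4  58.7]
4.0 -0.0045 [318.5  50.8]
4.0 0 [318.5  60.7]
8.0 -0.0045 [318.5  54.3]
8.0 0 [318.5  63.6]
[(0, 8), (2, 19), (4, 20), (6, 12), (8, 22), (10, 14), (12, 30), (14, 14), (16, 12), (18, 22), (20, 24), (22, 22), (24, 18), (26, 24), (28, 20), (30, 20), (32, 20), (34, 13), (36, 0), (38, 23)]
20 []
40 [313 332]
80 [295 296 297 303 335]
120 [288 289 290 303 335]
```

arm_command:
  plan:
    - {"grip": 1,"slide": [0,0,-0.003],"spin": 0}
    - {"grip": 1,"slide": [0,0.004,0],"spin": 0}
    - {"grip": 1,"slide": [0,0.006,0],"spin": 0}
    - {"grip": 1,"slide": [0,0.006,0],"spin": 0}
    - {"grip": 1,"slide": [0,0.006,0],"spin": 0}
    - {"grip": 1,"slide": [0,0.006,0],"spin": 0}
    - {"grip": 1,"slide": [0,0.006,0],"spin": 0}
    - {"grip": 1,"slide": [0,0.006,0],"spin": 0}
    - {"grip": 1,"slide": [0,0.006,0],"spin": 0}
    - {"grip": 1,"slide": [0,0.006,0],"spin": 0}

```text
time: 12.78
tool_pos: [0.5459, 0.178, 0.0805]
ee_rot: [-3.138, -0.001, 2.969]
wrist_force: [-1.1, -5.9, 5.0]
width: 0.0152
finger_force: 30.1
```

arm_command:
  plan:
    - {"grip": 1,"slide": [0,0.006,0],"spin": 0}
    - {"grip": 1,"slide": [0,0.006,0],"spin": 0}
    - {"grip": 1,"slide": [0,0.006,0],"spin": 0}
    - {"grip": 1,"slide": [0,0.004,0],"spin": 0}
    - {"grip": 1,"slide": [0,0.003,0],"spin": 0}
    - {"grip": 1,"slide": [0,0,0],"spin": 0}

```text
time: 13.52
tool_pos: [0.5481, 0.1906, 0.0805]
ee_rot: [-3.139, -0.001, 2.969]
wrist_force: [-1.2, -4.6, 5.1]
width: 0.0153
finger_force: 30.1
```

arm_command:
  plan:
    - {"grip": 1,"slide": [0,0,-0.001],"spin": 0}
    - {"grip": 1,"slide": [0,0.003,0],"spin": 0}
    - {"grip": 1,"slide": [0,0.003,0],"spin": 0}
    - {"grip": 1,"slide": [0,0.003,0],"spin": 0}
    - {"grip": 1,"slide": [0,0.003,0],"spin": 0}
    - {"grip": 1,"slide": [0,0,0],"spin": 0}

```text
time: 14.28
tool_pos: [0.5494, 0.1975, 0.0806]
ee_rot: [-3.141, -0.001, 2.97]
wrist_force: [-0.6, -4.0, 1.0]
width: 0.0151
finger_force: 30.0
```

arm_command:
  plan:
    - {"grip": 1,"slide": [0,0.003,0],"spin": 0}
    - {"grip": 1,"slide": [0,0.003,0],"spin": 0}
    - {"grip": 1,"slide": [0,0.003,0],"spin": 0}
    - {"grip": 1,"slide": [0,0.003,0],"spin": 0}
    - {"grip": 1,"slide": [0,0.003,0],"spin": 0}

```text
time: 14.9
tool_pos: [0.5507, 0.2043, 0.0806]
ee_rot: [-3.14, -0.001, 2.969]
wrist_force: [-0.2, -5.3, 0.9]
width: 0.0153
finger_force: 30.1
```

arm_command:
  plan:
    - {"grip": 1,"slide": [0,0.003,0],"spin": 0}
    - {"grip": 1,"slide": [0,0.003,0],"spin": 0}
    - {"grip": 1,"slide": [0,0.003,0],"spin": 0}
    - {"grip": 1,"slide": [0,0.003,0],"spin": 0}
    - {"grip": 1,"slide": [0,0.003,0],"spin": 0}
    - {"grip": 1,"slide": [0,0.003,0],"spin": 0}

```text
time: 15.65
tool_pos: [0.5525, 0.214, 0.0809]
ee_rot: [3.141, -0.0, 2.969]
wrist_force: [0.4, -2.5, -0.6]
width: 0.0149
finger_force: 30.1
```

arm_command:
  plan:
    - {"grip": 1,"slide": [0,0.003,0],"spin": 0}
    - {"grip": 1,"slide": [0,0.003,0],"spin": 0}
    - {"grip": 1,"slide": [0,0.003,0],"spin": 0}
    - {"grip": 1,"slide": [0,0.003,0],"spin": 0}
    - {"grip": 1,"slide": [0,0.003,0],"spin": 0}
    - {"grip": 1,"slide": [0,0.003,0],"spin": 0}

```text
time: 16.4
tool_pos: [0.5541, 0.2227, 0.081]
ee_rot: [3.141, 0.0, 2.969]
wrist_force: [-0.3, -3.1, -0.4]
width: 0.0149
finger_force: 30.0
```

arm_command:
  plan:
    - {"grip": 1,"slide": [0,0.003,0.001],"spin": 0}
    - {"grip": 1,"slide": [0,0.003,0],"spin": 0}
    - {"grip": 1,"slide": [0,0.003,0],"spin": 0}
    - {"grip": 1,"slide": [0,0.003,0],"spin": 0}
    - {"grip": 1,"slide": [0,0.003,0],"spin": 0}

```text
time: 17.02
tool_pos: [0.5555, 0.2301, 0.0806]
ee_rot: [3.141, 0.0, 2.969]
wrist_force: [0.8, -2.0, 1.3]
width: 0.0153
finger_force: 30.1
```

arm_command:
  plan:
    - {"grip": 1,"slide": [0,0.002,0],"spin": 0}
    - {"grip": 1,"slide": [0,0.002,0],"spin": 0}
    - {"grip": 1,"slide": [0,0.002,0],"spin": 0}

```text
time: 17.4
tool_pos: [0.5559, 0.2325, 0.0806]
ee_rot: [-3.141, -0.0, 2.969]
wrist_force: [-1.4, -3.7, 1.4]
width: 0.0151
finger_force: 30.0
```

arm_command:
  plan:
    - {"grip": 1,"slide": [0,0.002,0],"spin": 0}
    - {"grip": 1,"slide": [0,0.002,0],"spin": 0}
    - {"grip": 1,"slide": [0,0.002,0],"spin": 0}

```text
time: 17.77
tool_pos: [0.5559, 0.2338, 0.0806]
ee_rot: [-3.137, -0.001, 2.968]
wrist_force: [-3.2, -8.4, 3.3]
width: 0.0152
finger_force: 30.0
```

arm_command:
  plan:
    - {"grip": 1,"slide": [0,0.001,0],"spin": 0}
    - {"grip": 1,"slide": [0,0.001,0],"spin": 0}
    - {"grip": 1,"slide": [0,0,0],"spin": 0}

```text
time: 18.15
tool_pos: [0.5559, 0.234, 0.0806]
ee_rot: [-3.136, -0.001, 2.968]
wrist_force: [-2.3, -9.3, 4.7]
width: 0.0153
finger_force: 30.0
```

```bash
python3 - <<'E'
from fit import *
o=sensors.get_obs(); print(o['tool_pos'],o['wrist_force'],o['wrist_torque'],o['ee_rot'])
c=camera_info("scene"); im=snapshot("scene")[:,:,::-1]; im2=snapshot("wrist")[:,:,::-1]; im3=snapshot("side")[:,:,::-1]
cv2.imwrite("pics/sc6.png",im);cv2.imwrite("pics/w6.png",im2);cv2.imwrite("pics/si6.png",im3)
a=cv2.resize(im[170:275,395:500],(400,400),interpolation=3)
b=cv2.resize(im3[130:230,190:290],(400,400),interpolation=3)
w=cv2.resize(im2[:200],(640,200)); w=cv2.copyMakeBorder(w,0,0,0,160,cv2.BORDER_CONSTANT)
cv2.imwrite("pics/v6.png",np.vstack([np.hstack([a,b]),w]))
E
```

```text
[0.55594955 0.23396398 0.08058076] [-2.32320446 -9.33628287  4.73972665] [-1.68937312  0.75928426 -0.17519446] [-3.13577340e+00 -1.18369102e-03  2.96786619e+00]
```

View pics/v6.png

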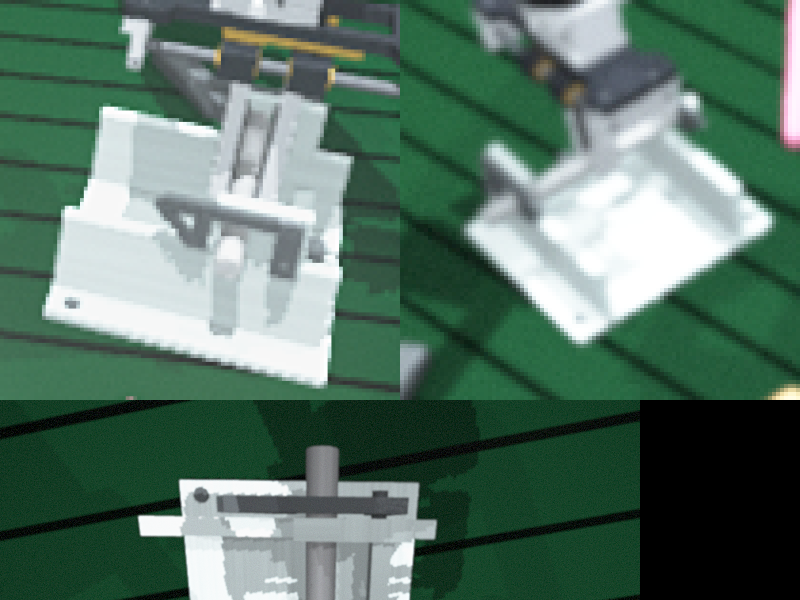

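```bash
python3 - <<'E'
from fit import *
c=camera_info("wrist"); s=camera_info("scene"); d=camera_info("side")
r=(.5490,.2207,np.radians(-9.76)); H=14.5
def L(y,z,a):
    y,z=y-30,z-66; return H+30+y*np.cos(a)+z*np.sin(a), 66+z*np.cos(a)-y*np.sin(a)
for a in (0,.15,.3):
    for nm,y,z in (("fronttop",-47,96),("frontlow",-47,90),("nose",-23,66)):
        P=[[x,*L(y,z,a)] for x in (-79,-75.5,-72,75.5,79)]
        W=rackpts(*r,P); print(a,nm,"wrist",proj(c,W[:3:2]).round(0).tolist(),"scene crop far",((proj(s,W[3:])-[395,170])*400/105).round(0).tolist(),"side crop near",((proj(d,W[1:2])-[190,130])*4+[400,0]).round(0).tolist())
E
```

```text
0 fronttop wrist [[208.0, 93.0], [210.0, 110.0]] scene crop far [[156.0, 191.0], [155.0, 194.0]] side crop near [[541.0, 209.0]]
0 frontlow wrist [[213.0, 94.0], [214.0, 111.0]] scene crop far [[155.0, 199.0], [154.0, 202.0]] side crop near [[543.0, 215.0]]
0 nose wrist [[275.0, 98.0], [275.0, 112.0]] scene crop far [[190.0, 241.0], [189.0, 244.0]] side crop near [[531.0, 221.0]]
0.15 fronttop wrist [[212.0, 91.0], [213.0, 109.0]] scene crop far [[169.0, 177.0], [168.0, 180.0]] side crop near [[535.0, 195.0]]
0.15 frontlow wrist [[214.0, 92.0], [216.0, 110.0]] scene crop far [[165.0, 185.0], [165.0, 188.0]] side crop near [[537.0, 201.0]]
0.15 nose wrist [[273.0, 97.0], [274.0, 111.0]] scene crop far [[193.0, 231.0], [192.0, 234.0]] side crop near [[529.0, 214.0]]
0.3 fronttop wrist [[221.0, 88.0], [223.0, 108.0]] scene crop far [[184.0, 165.0], [183.0, 168.0]] side crop near [[527.0, 181.0]]
0.3 frontlow wrist [[221.0, 89.0], [223.0, 109.0]] scene crop far [[179.0, 173.0], [178.0, 176.0]] side crop near [[530.0, 187.0]]
0.3 nose wrist [[275.0, 95.0], [275.0, 111.0]] scene crop far [[198.0, 221.0], [198.0, 224.0]] side crop near [[525.0, 205.0]]
```

arm_command:
  plan:
    - {"grip": 1,"slide": [0,-0.002,0],"spin": 0}
    - {"grip": 1,"slide": [0,-0.002,-0.001],"spin": 0}
    - {"grip": 1,"slide": [0,0,0],"spin": 0}

```text
time: 18.68
tool_pos: [0.5559, 0.2338, 0.0806]
ee_rot: [-3.14, -0.001, 2.968]
wrist_force: [-0.3, -5.5, 0.9]
width: 0.0148
finger_force: 30.0
```

```bash
python3 - <<'E'
from fit import *
im3=snapshot("side")[:,:,::-1]; cv2.imwrite("pics/si7.png",im3)
a=cv2.imread("pics/side0.png"); f=lambda m:cv2.resize(m[155:195,200:240],(400,400),interpolation=3)
s0=cv2.imread("pics/scene0.png")[170:275,395:500]; s1=cv2.imread("pics/sc6.png")[170:275,395:500]
g=lambda m:cv2.resize(m[30:85,30:95],(400,200),interpolation=3)
cv2.imwrite("pics/v7.png",np.vstack([np.hstack([f(a),f(im3)]),np.hstack([g(s0),g(s1)])]))
o=sensors.get_obs(); print(o['tool_pos'],o['wrist_force'],o['ee_rot'])
g0=cv2.cvtColor(a,6).astype(int);g1=cv2.cvtColor(im3,6).astype(int)
print(abs(g0-g1)[160:190:2,204:232:2])
E
```

```text
[0.55591722 0.2338621  0.08063221] [-0.86594585 -4.95022921  0.64505337] [-3.13966977e+00 -7.92617060e-04  2.96845343e+00]
[[ 1  5  5  5  1  5  2  2  4  7  1  3  0 16]
 [ 3  8  1  3  1  1  3  6  0  5  2  2  4  8]
 [ 1  0  1  1  9 18  2  2  2  3  2  1  1  5]
 [ 4  4  2 22 64 51 43  0  2  1  1  1  1  2]
 [ 3  2  7 43 56 23 41 67  5  0  3  1  2  8]
 [ 2  2  3 51 83 54 26 41 69 10  2  9 32 66]
 [ 2  3  6  8 39 62 61 30 38 73 37 79 57 35]
 [ 6  2  5  6  1 25 56 63 33 54 83 51 26 34]
 [ 4  8  6  3  2  1 13 53 65 70 52 38 38 23]
 [ 2  5 21 18  4  9 19  4 53 95 65 24 11  0]
 [17 21 29 14 17 27 35 26 10 31 22  4  0 25]
 [26 30 10 29 30 18 21  5  4  1  1 22 43 45]
 [18 35 34 34 52 37  8  2  8  1 30 18 12 19]
 [19 78 38 22 40 22  1  6 11  7  9  1  0  2]
 [27 57 29 17 10  7  4  1  7  6  5  6  1  0]]
```

View pics/v7.png

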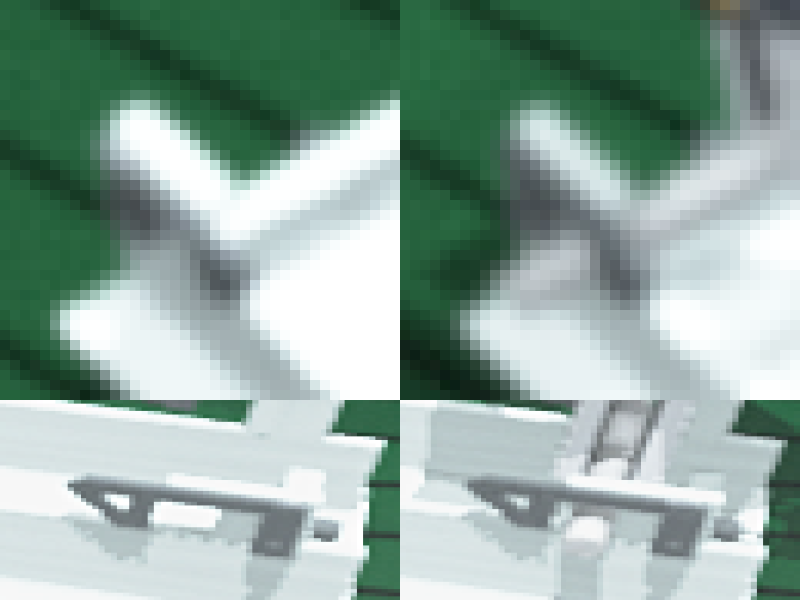

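Both catches look exactly as they did shut at the start, and the bar's end sits behind the nose (far catch: nose at (530,510), bar at (585,525)). I'll ease off the push, let go and withdraw upward.

arm_command:
  plan:
    - {"grip": 1,"slide": [0,-0.002,0],"spin": 0}
    - {"grip": 1,"slide": [0,0,0],"spin": 0}
    - {"grip": 0.5,"slide": [0,0,0],"spin": 0}
    - {"grip": 0.2,"slide": [0,0,0],"spin": 0}
    - {"grip": 0.1,"slide": [0,0,0],"spin": 0}
    - {"grip": 0.1,"slide": [0,0,0],"spin": 0}
    - {"grip": 0.1,"slide": [0,0,0],"spin": 0}

```text
time: 19.6
tool_pos: [0.5561, 0.234, 0.0811]
ee_rot: [3.141, 0.0, 2.97]
wrist_force: [1.0, -0.5, 0.0]
width: 0.0429
finger_force: 0.0
```

arm_command:
  plan:
    - {"grip": 0.1,"slide": [0,0,-0.02],"spin": 0}
    - {"grip": 0.1,"slide": [0,0,-0.04],"spin": 0}
    - {"grip": 0.1,"slide": [0,0,-0.06],"spin": 0}
    - {"grip": 0.1,"slide": [0,0,-0.08],"spin": 0}
    - {"grip": 0.1,"slide": [0,0,-0.08],"spin": 0}
    - {"grip": 0.1,"slide": [0,0,-0.06],"spin": 0}
    - {"grip": 0.1,"slide": [0,0,0],"spin": 0}

```text
time: 20.48
tool_pos: [0.5574, 0.2343, 0.2553]
ee_rot: [3.138, 0.007, 2.969]
wrist_force: [0.2, 0.3, -0.2]
width: 0.0417
finger_force: 0.0
```

```bash
python3 - <<'E'
from fit import *
o=sensors.get_obs(); print(o['tool_pos'],o['wrist_force'],o['width'])
for n,ref in(("scene","sc6"),("side","si7")):
    im=snapshot(n)[:,:,::-1]; cv2.imwrite(f"pics/{n}8.png",im)
# bar ends in both fixed views
s=camera_info("scene"); d=camera_info("side"); r=(.5490,.2207,np.radians(-9.76))
print("pred ends",*[proj(k,rackpts(*r,[[-100,14.5,70],[100,14.5,70]])).round(1).tolist() for k in (s,d)])
a=cv2.cvtColor(cv2.imread("pics/scene8.png"),6).astype(int);b=cv2.cvtColor(cv2.imread("pics/sc6.png"),6).astype(int)
print("far catch diff",abs(a-b)[218:248,432:482].mean(), abs(a-b)[218:248,432:482].max())
a=cv2.cvtColor(cv2.imread("pics/side8.png"),6).astype(int);b=cv2.cvtColor(cv2.imread("pics/si7.png"),6).astype(int)
print("near catch diff",abs(a-b)[163:190,205:228].mean(),abs(a-b)[163:190,205:228].max())
w=cv2.cvtColor(cv2.imread("pics/scene8.png"),6); print(w[222:256:3,448:462:2])
w=snapshot("wrist").min(2); c=camera_info("wrist"); q=proj(c,rackpts(*r,[[-100,14.5,70],[-75.5,14.5,78],[0,14.5,70]])); print(q.round(1)); cv2.imwrite("pics/w8.png",w)
i=int(q[0,0]); print([(k,int(w[k,i])) for k in range(max(0,int(q[0,1])-14),int(q[0,1])+14,2)])
E
```

```text
[0.55738069 0.23430552 0.25526721] [ 0.17032409  0.34900334 -0.20616831] 0.04166868217633215
pred ends [[462.0, 196.7], [454.6, 240.4]] [[211.6, 184.5], [263.1, 154.9]]
far catch diff 8.034666666666666 75
near catch diff 7.206119162640902 51
[[199 223 238 250 248 247 245]
 [115 117 125 133 145 163 193]
 [114 219 247 127 118 115 112]
 [111 251 246 138 155 159 186]
 [119 197 201 244 244 217 191]
 [190 209 232 236 242 202 192]
 [205 219 200 199 202 196 222]
 [209 214 189 199 193 222 224]
 [223 210 189 189 188 222 221]
 [222 215 195 194 192 223 221]
 [227 220 196 194 190 224 224]
 [247 171 181 191 212 223 225]]
[[319.7  87.7]
 [319.7 112.6]
 [319.8 184.5]]
[(73, 19), (75, 21), (77, 13), (79, 21), (81, 16), (83, 35), (85, 137), (87, 176), (89, 175), (91, 174), (93, 173), (95, 176), (97, 178), (99, 178)]
```

```bash
python3 - <<'E'
from fit import *
def cmp(n,a,b,R):
    A,B=[cv2.cvtColor(cv2.imread(f"pics/{x}.png"),6)[R[0]-4:R[1]+4,R[2]-4:R[3]+4] for x in (a,b)]
    m=cv2.matchTemplate(B,A[4:-4,4:-4],cv2.TM_CCOEFF_NORMED); _,v,_,l=cv2.minMaxLoc(m); print(n,round(v,3),"shift",l[0]-4,l[1]-4)
cmp("near catch side","side0","side8",(162,186,206,226))
cmp("far catch scene nose","scene0","scene8",(220,238,434,450))
print(ticket.close_job())
E
```

```text
near catch side 0.915 shift 0 0
far catch scene nose 0.989 shift 0 0
the job is handed in; nothing more can be done
None
```

The long bar is loaded in the rack: level, roughly centred, stopped against the slot ends with both catches matching their shut look in the images, and released; the job was handed in at about 20.7 s, and no verdict came back.

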